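# Restock the gaps in the gift shop's display tray

### The arm

A 6-joint arm with a two-finger parallel gripper is mounted at the origin on the work surface. World frame = base frame: x ahead of the robot, y to its left, z up, the work surface at z = 0. Lengths are in m, angles in degrees, forces in N, time in s.
With the tool pointing down it reaches from about 0.275 to 0.825 m from the base axis. Payload 4.9 kg.
Tool frame: the origin (TCP) lies between the finger pads; the fingertips stand 8 mm ahead of it and the grasp point (between the pads) lies 11 mm behind it; x points along the fingers, z is the direction in which the jaws open and shut, and the axes are right-handed (so a half turn about x gives the same grasp; the last joint's range is limited). The gripper opens to 85 mm and grips with 20 to 120 N. Pads are 22 mm wide; open, the fingers measure 114 mm over their backs; the gripper's body (76 mm by 85 mm) begins 54 mm behind the grasp point. The pads swing forward as they close: fully open they stand 13 mm farther back than shut.
Start: joints at [-7.689, 18.69, -11.035, 60.275, 0, 82.311], TCP at [0.55, 0, 0.207] pointing down, gripper open.
Joint ranges: [-152.03, 152.03], [-55.5, 102.48], [-74.3, 77.21], [-110.64, 120.58], [-84.22, 78.4], [-180, 180]. Speed limits (degrees/s): [147.25, 147.25, 180, 180, 180, 180].

### API

Orientations are given as a 3x3 rotation matrix whose columns are the frame's x, y, z axes.
In Python, from station import read_state, optics, job, models gives the robot as it stands.
- The arm moves only by the shell command python3 -m handwheel 'ROWS' [FORCE]. ROWS is text: rows parted by semicolons, each of 7 numbers parted by spaces: the turn, a rotation vector about the tool's x, y, z in rad, then the shift along the tool's x, y, z in mm, then the opening, from -1 (shut) to 1 (fully open), so that 0 is half open. In form: wx wy wz dx dy dz hand; .... A call has 1 to 10 rows; each row shifts and turns the commanded pose from where the row before left it, along the tool's axes as they then stand; what a row does not reach is not made up. A row lasts 1/10 s, in which the tool goes at most 50 mm and 8.59 degrees, less where a joint would pass 70% of its speed; a pose out of reach is approached as far as the arm can. A call is refused whole if a number of a shift passes 50 or a number of a turn 0.15, either way. A call with a gripper value outside its range is refused whole. The fingers move at their own pace and stop on an object; FORCE is the grip in N (left out, the last holds). Time passes only in rows, so rows that do not move let the fingers close. It gives the time, the measured TCP pose, the force and the opening at its end, in the units of the state.
- read_state(): the state, without advancing time (a new reading comes with each control period).
- optics.snapshot(name): name is "scene" or "side" or "wrist"; returns the picture (480x640x3 uint8, red, green, blue); there is no depth.
- optics.calibration(name): a dict with "camera_matrix" (3x3 intrinsics, pixels), "dist_coeffs" ([k1, k2, p1, p2, k3] as OpenCV has them; the pictures are not rectified), "rvec" (rotation vector, rad) and "tvec" (3), from world to camera coordinates, as OpenCV has them; the wrist camera has in their place "mount" (4x4, takes a point from camera to tool coordinates, whose origin is the TCP and whose axes are the tool frame's). Camera axes: x right, y down, z forward; pixel columns grow to the right and rows downward; lengths in m; the calibration is good to about 2 mm. A picture is of the moment at which its call begins: read the wrist's pose just before it. calibration takes no time and is no camera call.
- job.finish_job(): hands the job in, once; it reports no verdict.
Trained networks look in the newest picture that a camera, given by its name, has taken for a name from the list of things; names that differ only in an ending like _2 or _b are one class to them, and where a whole thing is asked for, a point or a joint stands for the part that bears it (a point fixed in the world has none). Each returns a list of dicts, best first, with "p" (0 to 1); they miss things now and then, are a little off and sometimes report something else, mostly with a low value. They report only what shows in the picture. A call takes as long as a camera call. They do not tell look-alikes from the thing itself.
- models.spot_in(camera, thing): "xyz" ([x, y, z] in m, in world coordinates, good to about 4 mm: the middle of the surface that is visible of it).
- models.trace(camera, thing): "pixels" (480x640 bool, what is visible of it).
- models.pinpoint(camera, thing): "xyz" ([x, y, z] in m, in world coordinates, good to about 4 mm: a listed point, or the origin of a listed thing).
The state is a dict: "time": time; "joint_positions": joint angles; "qvel": joint speeds; "tau": joint torques, N m; "tcp_pos": TCP position; "eef_rot": TCP orientation; "ft_force": force on the tool from outside, world axes, zero at the start; "wrist_torque": the same for the moment, N m; "gripper_width": opening from 0.0 (shut) to 1.0 (fully open).
Only numpy, scipy, OpenCV 4.12 (cv2) and the standard library are available. Lean on these libraries where they do the work, as an engineer would, in place of code of your own. Each camera call takes 0.05 s, during which the arm holds its last target. There are 200 camera calls.

### The job

Restock the counter display: each long row of three compartments in the wooden tray is for one kind of product, round candles or oblong cartons, so fill every empty compartment with a spare from the mat of the kind already standing in its row. Stand each one upright on the compartment floor, the cartons turned squarely the same way as the one already there. Leave the products already in the tray, any spare that is not needed and the other things on the counter where they are, and knock nothing over.

Things in the scene. Friction and masses are not known exactly. Their poses are not given: they have to be found in the camera images.
- tray: fixed plywood tray, 207 mm (its x) by 307 mm (y), walls and dividers 7 mm thick, 40 mm high; origin at the centre of its underside. Two long rows along its y, at x = -50 and +50 mm, of three compartments each, 93 mm square inside, felt floor 12 mm above the counter. One row has candles, the other cartons, whose x lies along the tray's x; which row and which gaps varies. Left or right of the robot
- cell0 (a point): centre of the felt floor of a compartment of the tray, at tray x = -50 mm, y = -100 mm, 12 mm above the counter; may be empty or occupied
- cell1 (a point): centre of the felt floor of a compartment of the tray, at tray x = -50 mm, y = 0 mm, 12 mm above the counter; may be empty or occupied
- cell2 (a point): centre of the felt floor of a compartment of the tray, at tray x = -50 mm, y = 100 mm, 12 mm above the counter; may be empty or occupied
- cell3 (a point): centre of the felt floor of a compartment of the tray, at tray x = 50 mm, y = -100 mm, 12 mm above the counter; may be empty or occupied
- cell4 (a point): centre of the felt floor of a compartment of the tray, at tray x = 50 mm, y = 0 mm, 12 mm above the counter; may be empty or occupied
- cell5 (a point): centre of the felt floor of a compartment of the tray, at tray x = 50 mm, y = 100 mm, 12 mm above the counter; may be empty or occupied
- mat: flat tan counter mat, fixed, 250 mm (x) by 240 mm (y), 4 mm thick, on which the four spares stand in mixed order about 120 mm apart; origin at the centre of its underside
- candle_set_a: round candle in a white tumbler with a flat wooden lid, 60 mm diameter, 80 mm tall, about 0.3 kg; origin at the centre of its underside, z up; already in a compartment of the tray: leave it
- candle_set_b: round candle in a white tumbler with a flat wooden lid, 60 mm diameter, 80 mm tall, about 0.3 kg; origin at the centre of its underside, z up; already in a compartment of the tray: leave it
- candle_x: round candle in a white tumbler with a flat wooden lid, 60 mm diameter, 80 mm tall, about 0.3 kg; origin at the centre of its underside, z up; a spare standing on the mat
- candle_y: round candle in a white tumbler with a flat wooden lid, 60 mm diameter, 80 mm tall, about 0.3 kg; origin at the centre of its underside, z up; a spare standing on the mat
- carton_set: upright white oblong carton, 45 mm (its x) by 70 mm (its y) by 105 mm tall, about 0.2 kg; origin at the centre of its underside, z up; already in a compartment of the tray: leave it
- carton_x: upright white oblong carton, 45 mm (its x) by 70 mm (its y) by 105 mm tall, about 0.2 kg; origin at the centre of its underside, z up; a spare standing on the mat, turned a little any way
- carton_y: upright white oblong carton, 45 mm (its x) by 70 mm (its y) by 105 mm tall, about 0.2 kg; origin at the centre of its underside, z up; a spare standing on the mat, turned a little any way
- bottle: bystander: amber bottle, 52 mm diameter, 130 mm tall, beyond the tray and mat; origin at the centre of its underside
- plant: bystander: small potted plant, 84 mm diameter, 127 mm tall, at the far left of the work; origin at the centre of its underside
- dish: bystander: shallow blue bowl, 100 mm diameter, 35 mm tall, at the far right of the work; origin at the centre of its underside
Not all that is in view belongs to the job. What is shaped like the carton_set but red or yellow is not meant.

How it is judged (in metres and radians):
At the end, for the whole second after the job is handed in: Every compartment holds one product of its row's kind; the added ones stand on the compartment floor (within 6 mm), upright (0.1 rad) and at rest; both added cartons' x within 0.3 rad of the tray's x; the candle that is not needed stands upright within 30 mm of its start (z of carton_x in the frame of tray between 0.006 and 0.018 m and angle between each of carton_x, carton_y's own z axis and vertical below 0.1 rad and linear speed of each of carton_x, carton_y below 0.02 m/s and horizontal distance between each of carton_x, carton_y and tray below 0.145 m and z of carton_y in the frame of tray between 0.006 and 0.018 m and horizontal distance between carton_x and carton_y above 0.06 m and horizontal distance between each of carton_x, carton_y and carton_set above 0.06 m and angle between the x axis of each of carton_x, carton_y and the x axis of tray, either way round below 0.3 rad and ((z of candle_x in the frame of tray between 0.006 and 0.018 m and angle between each of candle_x, candle_y's own z axis and vertical below 0.1 rad and linear speed of candle_x below 0.02 m/s and horizontal distance between candle_x and tray below 0.145 m and distance of candle_y from where it was at the start of the episode below 0.03 m and ((x of each of carton_set, carton_x, carton_y in the frame of tray above 0 m and x of candle_x in the frame of tray below 0 m) or (x of each of carton_set, carton_x, carton_y in the frame of tray below 0 m and x of candle_x in the frame of tray above 0 m))) or (z of candle_y in the frame of tray between 0.006 and 0.018 m and angle between each of candle_y, candle_x's own z axis and vertical below 0.1 rad and linear speed of candle_y below 0.02 m/s and horizontal distance between candle_y and tray below 0.145 m and distance of candle_x from where it was at the start of the episode below 0.03 m and ((x of each of carton_set, carton_x, carton_y in the frame of tray above 0 m and x of candle_y in the frame of tray below 0 m) or (x of each of carton_set, carton_x, carton_y in the frame of tray below 0 m and x of candle_y in the frame of tray above 0 m))))); the robot touches nothing.
It fails at once if a product already in the tray is shifted by more than 25 mm (distance of any of candle_set_a, candle_set_b, carton_set from where it was at the start of the episode above 0.025 m).
It fails at once if a product is knocked over (tilted by more than 40 degrees) (angle between any of candle_set_a, candle_set_b, candle_x, candle_y, carton_set, carton_x, carton_y's own z axis and vertical above 0.7 rad).
It fails at once if the bottle, plant or dish is moved by more than 30 mm (distance of any of bottle, plant, dish from where it was at the start of the episode above 0.03 m).
It also fails if it takes over 67 s, if anything falls off the work surface, if the arm or the gripper's body presses on something with over 40 N, if the wrist force passes 120 N, or if a joint passes its speed limit or range.

## Working session

There is one attempt and no reset: what is moved stays moved. The work goes in short steps, Python scripts to look and compute and a shell command to move; the robot and the scene stay as the last step left them, time stands still between calls to the robot, and variables do not carry over. Pictures are saved under pics/ and viewed, about 8 in all and at most 12, crops included, and the job is handed in when it is done.

```bash
mkdir -p pics; python3 - <<'E'
from station import read_state, optics, job, models
import cv2,numpy as np
s=read_state();print(s['time'],s['tcp_pos'],np.round(s['eef_rot'],3),s['gripper_width'])
for c in ['scene','side']:
    im=optics.snapshot(c);cv2.imwrite(f'pics/{c}0.png',im[:,:,::-1])
    for t in ['tray','candle_x','carton_x','mat','bottle','plant','dish']+(['cell%d'%i for i in range(6)]):
        print(c,t,[(np.round(d['xyz'],3).tolist(),round(d['p'],2)) for d in models.pinpoint(c,t)])
E
```

```text
0.0 [5.49380461e-01 1.03533541e-04 2.05901678e-01] [[-0.002  0.     1.   ]
 [ 0.     1.    -0.   ]
 [-1.     0.    -0.002]] 0.9992230096557235
scene tray [([0.513, -0.192, -0.001], 0.71)]
scene candle_x [([0.487, 0.259, 0.004], 0.94), ([0.605, 0.116, 0.003], 0.76), ([0.563, -0.189, 0.01], 0.2)]
scene carton_x [([0.607, 0.236, 0.0], 0.89), ([0.474, 0.131, 0.005], 0.65)]
scene mat [([0.539, 0.188, -0.004], 0.9)]
scene bottle [([0.79, 0.008, -0.002], 0.84)]
scene plant [([0.478, 0.482, -0.001], 0.95)]
scene dish [([0.514, -0.495, 0.003], 0.69), ([0.488, 0.26, 0.003], 0.52)]
scene cell0 [([0.459, -0.094, 0.014], 0.89), ([0.558, -0.092, 0.016], 0.82), ([0.465, -0.195, 0.014], 0.77), ([0.476, -0.294, 0.015], 0.76), ([0.569, -0.29, 0.016], 0.68), ([0.486, 0.257, 0.005], 0.63)]
scene cell1 [([0.459, -0.094, 0.014], 0.89), ([0.558, -0.092, 0.016], 0.82), ([0.465, -0.195, 0.014], 0.77), ([0.476, -0.294, 0.015], 0.76), ([0.569, -0.29, 0.016], 0.68), ([0.486, 0.257, 0.005], 0.63)]
scene cell2 [([0.459, -0.094, 0.014], 0.89), ([0.558, -0.092, 0.016], 0.82), ([0.465, -0.195, 0.014], 0.77), ([0.476
[... 1557 characters left out ...]
], 0.76), ([0.46, -0.096, 0.014], 0.63), ([0.468, -0.29, 0.012], 0.61), ([0.555, -0.087, 0.014], 0.61)]
side cell3 [([0.564, -0.19, 0.012], 0.85), ([0.465, -0.197, 0.01], 0.84), ([0.57, -0.288, 0.016], 0.76), ([0.46, -0.096, 0.014], 0.63), ([0.468, -0.29, 0.012], 0.61), ([0.555, -0.087, 0.014], 0.61)]
side cell4 [([0.564, -0.19, 0.012], 0.85), ([0.465, -0.197, 0.01], 0.84), ([0.57, -0.288, 0.016], 0.76), ([0.46, -0.096, 0.014], 0.63), ([0.468, -0.29, 0.012], 0.61), ([0.555, -0.087, 0.014], 0.61)]
side cell5 [([0.564, -0.19, 0.012], 0.85), ([0.465, -0.197, 0.01], 0.84), ([0.57, -0.288, 0.016], 0.76), ([0.46, -0.096, 0.014], 0.63), ([0.468, -0.29, 0.012], 0.61), ([0.555, -0.087, 0.014], 0.61)]
```

```bash
python3 -c "
from station import optics
for c in ['scene','side','wrist']: print(c,optics.calibration(c))"; ls
```

```text
scene {'camera_matrix': array([[624.91525995,   0.        , 312.31597424],
       [  0.        , 624.91525995, 244.46048451],
       [  0.        ,   0.        ,   1.        ]]), 'dist_coeffs': array([-0.10147929,  0.        ,  0.        ,  0.        ,  0.        ]), 'rvec': array([ 2.14668242,  1.1834726 , -0.47837084]), 'tvec': array([-0.32896142, -0.33841897,  2.11904658])}
side {'camera_matrix': array([[577.69597352,   0.        , 316.18569266],
       [  0.        , 577.69597352, 240.27075328],
       [  0.        ,   0.        ,   1.        ]]), 'dist_coeffs': array([-0.03485207,  0.        ,  0.        ,  0.        ,  0.        ]), 'rvec': array([ 0.4191171 , -2.74225663,  1.15394235]), 'tvec': array([0.59967289, 0.13555888, 1.3862703 ])}
wrist {'camera_matrix': array([[425.54925104,   0.        , 319.14811527],
       [  0.        , 425.54925104, 240.15619609],
       [  0.        ,   0.        ,   1.        ]]), 'dist_coeffs': array([0.00881586, 0.        , 0.        , 0.        , 0.        ]), 'mount': array([[-8.44240269e-05, -2.87905545e-01,  9.57658807e-01,
        -1.67750794e-01],
       [-1.94308497e-03, -9.57656955e-01, -2.87905159e-01,
         7.32362891e-02],
       [ 9.99998109e-01, -1.88511855e-03, -4.78575680e-04,
        -6.45221713e-04],
       [ 0.00000000e+00,  0.00000000e+00,  0.00000000e+00,
         1.00000000e+00]])}
pics
```

View pics/scene0.png

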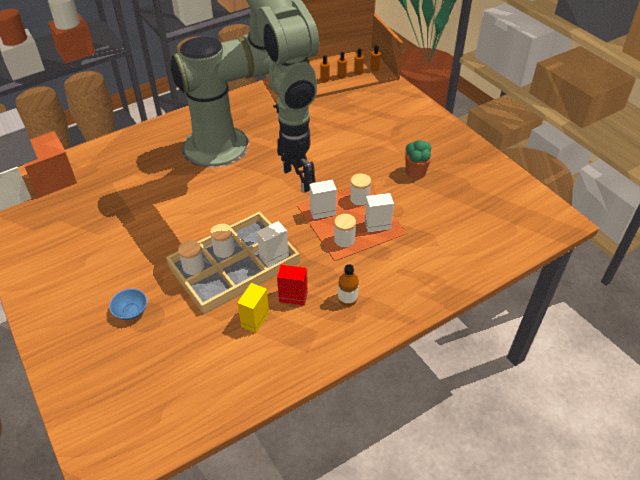

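View pics/side0.png

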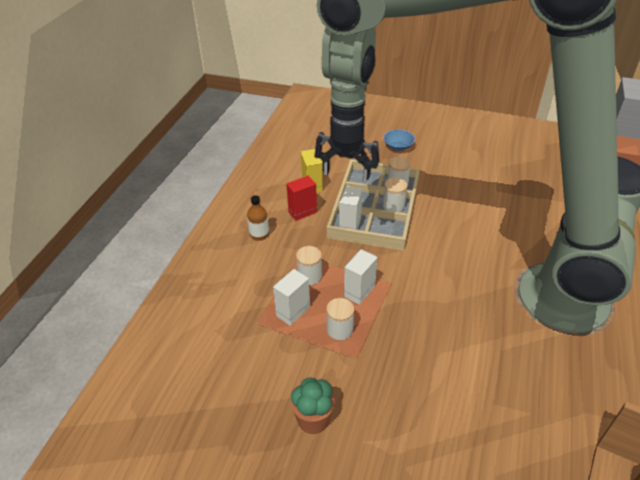

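The scene view shows the tray on the right. Its near row has candles at px (192,258) and (222,241), with a gap by (255,232). Its far row has a white carton at (273,243), with gaps at (240,272) and (208,290). The spares on the mat are white cartons at (322,200) and (379,212), and candles at (361,189) and (345,231). The red (292,285) and yellow (254,307) cartons are decoys. I'll move the wrist camera over the mat to measure.

```bash
python3 -m handwheel '0 0 0 -20 45 0 1; 0 0 0 -20 50 0 1; 0 0 0 0 50 0 1; 0 0 0 0 45 0 1; 0 0 0 0 0 0 1; 0 0 0 0 0 0 1; 0 0 0 0 0 0 1'
python3 - <<'E'
from station import read_state, optics, models
import cv2,numpy as np
s=read_state();print(s['time'],s['tcp_pos'],np.round(s['eef_rot'],4).tolist())
im=optics.snapshot('wrist');cv2.imwrite('pics/w1.png',im[:,:,::-1])
np.savez('w1.npz',im=im,p=s['tcp_pos'],R=s['eef_rot'])
for t in ['candle_x','carton_x']:
    print(t,[(np.round(d['xyz'],3).tolist(),round(d['p'],2)) for d in models.pinpoint('wrist',t)])
E
```

```text
time: 2.1
tcp_pos: [0.5499, 0.1856, 0.2451]
eef_rot: [[-0.0, 0.001, 1.0], [-0.001, 1.0, -0.001], [-1.0, -0.001, -0.0]]
ft_force: [-0.2, 0.1, -0.2]
gripper_width: 0.999
2.1 [0.54994768 0.18558039 0.24507813] [[-0.0004, 0.0008, 1.0], [-0.0005, 1.0, -0.0008], [-1.0, -0.0005, -0.0004]]
candle_x [([0.49, 0.256, 0.005], 0.84), ([0.598, 0.124, 0.002], 0.78)]
carton_x [([0.479, 0.127, 0.003], 0.96), ([0.613, 0.234, 0.007], 0.94)]
```

View pics/w1.png

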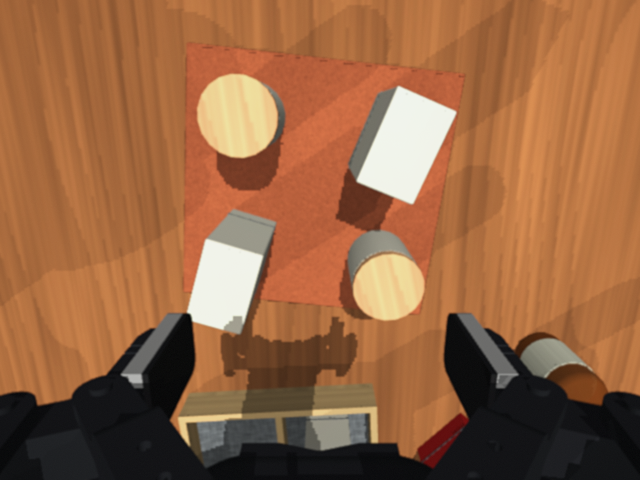

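```bash
cat > h.py <<'E'
import cv2,numpy as np
from station import optics
def plane(cam,px,z,p=None,R=None):
    c=optics.calibration(cam);u=cv2.undistortPoints(np.float64(px).reshape(-1,1,2),c['camera_matrix'],c['dist_coeffs'])[:,0]
    d=np.c_[u,np.ones(len(u))]
    if cam=='wrist':
        M=c['mount'];d=d@M[:3,:3].T@R.T;o=p+R@M[:3,3]
    else:
        A=cv2.Rodrigues(c['rvec'])[0];d=d@A;o=-A.T@c['tvec']
    return (o+d*((z-o[2])/d[:,2])[:,None])[:,:2]
E
python3 - <<'E'
from h import *
d=np.load('w1.npz');im,p,R=d['im'],d['p'],np.array(d['R'])
m=(im.min(2)>205).astype(np.uint8)
n,L,st,ce=cv2.connectedComponentsWithStats(m)
for i in range(1,n):
    if st[i,4]>1500:
        px=np.argwhere(L==i)[:,::-1]
        w=plane('wrist',px,.109,p,R)
        r=cv2.minAreaRect((w*1000).astype(np.float32));b=cv2.boxPoints(r);e=b[1]-b[0],b[2]-b[1]
        l=max(e,key=np.linalg.norm)
        print('carton',st[i],ce[i],r,'long axis deg from +y (ccw)',np.degrees(np.arctan2(-l[0]*np.sign(l[1]),abs(l[1]))))
print('candle',plane('wrist',[(237,115),(388,286)],.084,p,R))
a=np.load('w1.npz')
import cv2
s=cv2.imread('pics/scene0.png')
print('tray rim',plane('scene',[(168,258),(262,215),(299,258),(206,304)],.04))
print('red/yellow base',plane('scene',[(276,302),(307,304),(240,323),(259,330),(267,300)],0))
E
```

```text
carton [ 358   87   97  116 6273] [405.62776981 144.93750996] ((609.3047485351562, 235.25111389160156), (68.55178833007812, 43.71432876586914), 67.63390350341797) long axis deg from +y (ccw) -22.36612
carton [ 188  240   74   89 4402] [222.95184007 283.90118128] ((474.94781494140625, 129.30545043945312), (68.81436157226562, 43.44608688354492), 72.33417510986328) long axis deg from +y (ccw) -17.66584
candle [[0.48848116 0.25682557]
 [0.60634128 0.11980388]]
tray rim [[ 0.42839947 -0.34955878]
 [ 0.42106774 -0.04835588]
 [ 0.62341125 -0.04408865]
 [ 0.62989516 -0.328944  ]]
red/yellow base [[ 0.69335483 -0.15923364]
 [ 0.74331143 -0.09315193]
 [ 0.70276545 -0.27223276]
 [ 0.74847727 -0.24110063]
 [ 0.67462453 -0.17619754]]
```

```bash
python3 -m handwheel '0 0 0 0 25 30 1; 0 0 0 0 25 29 1; 0.13 0 0 0 0 0 1; 0.13 0 0 0 0 0 1; 0.13 0 0 0 0 0 1; 0 0 0 35 0 0 1; 0 0 0 35 0 0 1; 0 0 0 0 0 0 1; 0 0 0 0 0 0 1; 0 0 0 0 0 0 1' 40
```

```text
time: 3.25
tcp_pos: [0.6105, 0.2363, 0.1775]
eef_rot: [[0.003, 0.381, 0.925], [0.001, 0.925, -0.381], [-1.0, 0.002, 0.002]]
ft_force: [-0.3, -0.1, 0.7]
gripper_width: 0.997
```

```bash
python3 -m handwheel '0 0 0 35 0 0 1; 0 0 0 35 0 0 1; 0 0 0 33 0 0 1; 0 0 0 0 0 0 1; 0 0 0 0 0 0 -1; 0 0 0 0 0 0 -1; 0 0 0 0 0 0 -1; 0 0 0 0 0 0 -1; 0 0 0 0 0 0 -1; 0 0 0 0 0 0 -1' 40; python3 -m handwheel '0 0 0 0 0 0 -1; 0 0 0 0 0 0 -1; 0 0 0 -30 0 0 -1; 0 0 0 -40 0 0 -1; 0 0 0 -40 0 0 -1; 0 0 0 -30 0 0 -1; 0 0 0 0 0 0 -1; 0 0 0 0 0 0 -1'
```

```text
time: 4.25
tcp_pos: [0.611, 0.237, 0.0753]
eef_rot: [[0.005, 0.38, 0.925], [0.001, 0.925, -0.38], [-1.0, 0.003, 0.004]]
ft_force: [-0.2, 0.5, 5.0]
gripper_width: 0.513
time: 5.05
tcp_pos: [0.6095, 0.2366, 0.2134]
eef_rot: [[0.002, 0.38, 0.925], [0.001, 0.925, -0.38], [-1.0, 0.001, 0.002]]
ft_force: [0.5, -0.1, -2.9]
gripper_width: 0.51
```

```bash
python3 -m handwheel '-0.114 0 0 0 0 0 -1; -0.114 0 0 0 0 0 -1; -0.114 0 0 0 0 0 -1; -0.113 0 0 0 0 0 -1; 0 0 0 0 -30 -4 -1; 0 0 0 0 -40 -6 -1; 0 0 0 0 -40 -6 -1; 0 0 0 0 -40 -6 -1; 0 0 0 0 -40 -6 -1; 0 0 0 0 -40 -6 -1'; python3 -m handwheel '0 0 0 0 -40 -6 -1; 0 0 0 0 -40 -6 -1;0 0 0 0 -40 -6 -1;0 0 0 0 -40 -6 -1;0 0 0 0 -40 -6 -1;0 0 0 0 -40 -4 -1;0 0 0 0 -30 -4 -1;0 0 0 0 -22 0 -1;0 0 0 0 0 0 -1;0 0 0 0 0 0 -1'
python3 - <<'E'
from h import *
from station import read_state
s=read_state()
im=optics.snapshot('wrist');cv2.imwrite('pics/w2.png',im[:,:,::-1])
np.savez('w2.npz',im=im,p=s['tcp_pos'],R=s['eef_rot'])
E
```

```text
time: 6.05
tcp_pos: [0.5883, 0.0034, 0.2102]
eef_rot: [[-0.003, -0.065, 0.998], [0.0, 0.998, 0.065], [-1.0, 0.001, -0.003]]
ft_force: [0.1, -0.8, -1.9]
gripper_width: 0.514
time: 7.05
tcp_pos: [0.5699, -0.2887, 0.2102]
eef_rot: [[-0.003, -0.064, 0.998], [0.002, 0.998, 0.064], [-1.0, 0.003, -0.003]]
ft_force: [0.5, 0.3, -1.6]
gripper_width: 0.509
```

View pics/w2.png

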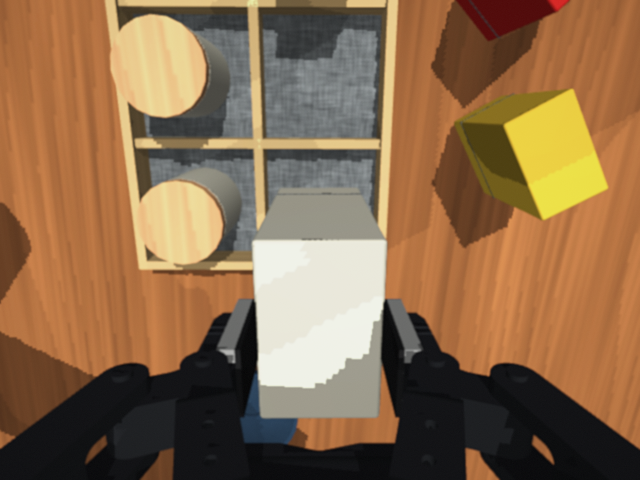

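The carton hangs squarely. Below it the tray shows the divider crossing at (259,144), the outer wall at (383,144), and the near corner at (140,269). The far-row cells are empty. I'll compute the tray pose from these points.

```bash
python3 - <<'E'
from h import *
d=np.load('w2.npz');p,R=d['p'],d['R']
w=plane('wrist',[(259,144),(253,4),(383,144),(140,269),(134,144),(390,4)],.04,p,R);print(np.round(w,4))
v=w[1]-w[0];print('yaw',np.degrees(np.arctan2(-v[0],v[1])),np.linalg.norm(v), np.linalg.norm(w[2]-w[4]))
E
```

```text
[[ 0.519  -0.2418]
 [ 0.5127 -0.1449]
 [ 0.6151 -0.2358]
 [ 0.4208 -0.3515]
 [ 0.4222 -0.2479]
 [ 0.6098 -0.139 ]]
yaw 3.7075099936983453 0.09702747265763874 0.19325845439328287
```

```bash
python3 -m handwheel '0 0 0 30 -1 1 -1; 0 0 0 40 0 0 -1; 0 0 0 30 0 0 -1; 0 0 0 15 0 0 -1; 0 0 0 8 0 0 -1; 0 0 0 2 0 0 -1; 0 0 0 0 0 0 -1; 0 0 0 0 0 0 -1; 0 0 0 0 0 0 -1'
```

```text
time: 8.0
tcp_pos: [0.5729, -0.2905, 0.0885]
eef_rot: [[0.002, -0.065, 0.998], [-0.001, 0.998, 0.065], [-1.0, -0.001, 0.002]]
ft_force: [-0.3, 0.7, -2.0]
gripper_width: 0.513
```

```bash
python3 -m handwheel '0 0 0 2 0 -1 -1; 0 0 0 2 0 0 -1; 0 0 0 0 0 0 -1; 0 0 0 0 0 0 -1'; python3 -m handwheel '0 0 0 1 0 0 -1; 0 0 0 1 0 0 -1; 0 0 0 0 0 0 -1; 0 0 0 0 0 0 -1'
```

```text
time: 8.4
tcp_pos: [0.5712, -0.2904, 0.0834]
eef_rot: [[0.0, -0.065, 0.998], [-0.0, 0.998, 0.065], [-1.0, -0.0, 0.0]]
ft_force: [-0.5, -0.3, -0.1]
gripper_width: 0.511
time: 8.8
tcp_pos: [0.5713, -0.2906, 0.0833]
eef_rot: [[0.001, -0.065, 0.998], [-0.002, 0.998, 0.065], [-1.0, -0.002, 0.001]]
ft_force: [-3.0, 0.7, 11.9]
gripper_width: 0.51
```

```bash
python3 -m handwheel '0 0 0 0 0 0 0.4; 0 0 0 0 0 0 0.4; 0 0 0 0 0 0 0.4; 0 0 0 0 0 0 0.4; 0 0 0 -20 0 0 0.4; 0 0 0 -40 0 0 0.4; 0 0 0 -40 0 0 0.4; 0 0 0 -30 0 0 0.4; 0 0 0 0 25 -4 1; 0 0 0 0 40 -7 1'; python3 -m handwheel '0 0 0 0 40 -7 1; 0 0 0 0 40 -7 1; 0 0 0 0 40 -7 1; 0 0 0 0 40 -7 1; 0 0 0 0 40 -7 1; 0 0 0 0 40 -7 1; 0 0 0 0 40 -7 1; 0 0 0 0 40 -7 1; 0 0 0 0 40 -2 1;  0.124 0 0 0 0 0 1'; python3 -m handwheel '0.124 0 0 0 0 0 1; 0.124 0 0 0 0 0 1; 0 0 0 0 0 0 1; 0 0 0 0 0 0 1'
```

```text
time: 9.8
tcp_pos: [0.557, -0.2276, 0.2122]
eef_rot: [[0.003, -0.062, 0.998], [-0.002, 0.998, 0.062], [-1.0, -0.002, 0.003]]
ft_force: [0.7, 1.2, 0.2]
gripper_width: 0.992
time: 10.8
tcp_pos: [0.4736, 0.1335, 0.2113]
eef_rot: [[-0.0, 0.056, 0.998], [0.002, 0.998, -0.056], [-1.0, 0.002, -0.0]]
ft_force: [0.6, -1.4, 0.4]
gripper_width: 1.0
time: 11.2
tcp_pos: [0.4747, 0.1295, 0.2112]
eef_rot: [[-0.0, 0.3, 0.954], [0.0, 0.954, -0.3], [-1.0, 0.0, -0.0]]
ft_force: [-0.6, 0.3, -0.4]
gripper_width: 0.999
```

```bash
python3 -m handwheel '0 0 0 30 0 0 1; 0 0 0 40 0 0 1; 0 0 0 40 0 0 1; 0 0 0 26 0 0 1; 0 0 0 0 0 0 1; 0 0 0 0 0 0 -1; 0 0 0 0 0 0 -1; 0 0 0 0 0 0 -1; 0 0 0 0 0 0 -1; 0 0 0 0 0 0 -1' 40; python3 -m handwheel '0 0 0 0 0 0 -1; 0 0 0 0 0 0 -1; 0 0 0 0 0 0 -1'; python3 -m handwheel '0 0 0 -30 0 0 -1; 0 0 0 -40 0 0 -1; 0 0 0 -40 0 0 -1; 0 0 0 -30 0 0 -1; -0.124 0 0 0 0 0 -1; -0.124 0 0 0 0 0 -1; -0.121 0 0 0 0 0 -1; 0 0 0 0 0 0 -1; 0 0 0 0 0 0 -1'
```

```text
time: 12.2
tcp_pos: [0.4762, 0.1297, 0.0773]
eef_rot: [[0.004, 0.302, 0.953], [0.0, 0.953, -0.302], [-1.0, 0.001, 0.003]]
ft_force: [-0.8, -0.6, 5.9]
gripper_width: 0.511
time: 12.5
tcp_pos: [0.4762, 0.1297, 0.0773]
eef_rot: [[0.004, 0.302, 0.953], [0.0, 0.953, -0.302], [-1.0, 0.001, 0.003]]
ft_force: [-0.2, 0.7, 5.5]
gripper_width: 0.506
time: 13.4
tcp_pos: [0.4747, 0.1295, 0.2158]
eef_rot: [[0.001, -0.06, 0.998], [0.0, 0.998, 0.06], [-1.0, 0.0, 0.001]]
ft_force: [-0.1, -0.3, -2.3]
gripper_width: 0.505
```

```bash
python3 -m handwheel '0 0 0 0 -24 5 -1; 0 0 0 0 -40 9 -1; 0 0 0 0 -40 9 -1; 0 0 0 0 -40 9 -1; 0 0 0 0 -40 9 -1; 0 0 0 0 -40 9 -1; 0 0 0 0 -40 9 -1; 0 0 0 0 -35 8 -1; 0 0 0 0 -25 4 -1; 0 0 0 0 0 0 -1'; python3 -m handwheel '0 0 0 0 0 0 -1; 0 0 0 0 0 0 -1; 0 0 0 0 0 0 -1'
```

```text
time: 14.4
tcp_pos: [0.5662, -0.1931, 0.2149]
eef_rot: [[0.0, -0.056, 0.998], [-0.001, 0.998, 0.056], [-1.0, -0.001, 0.0]]
ft_force: [-1.0, 1.2, -2.4]
gripper_width: 0.507
time: 14.7
tcp_pos: [0.5654, -0.1884, 0.2154]
eef_rot: [[-0.0, -0.063, 0.998], [0.0, 0.998, 0.063], [-1.0, 0.0, -0.0]]
ft_force: [0.5, 0.2, -2.6]
gripper_width: 0.505
```

```bash
python3 -m handwheel '0 0 0 30 -1 0 -1; 0 0 0 40 0 0 -1; 0 0 0 35 0 0 -1; 0 0 0 15 0 0 -1; 0 0 0 7 0 0 -1; 0 0 0 0 0 0 -1; 0 0 0 0 0 0 -1; 0 0 0 0 0 0 -1'; python3 -m handwheel '0 0 0 1 0 0 -1; 0 0 0 1 0 0 -1; 0 0 0 0 0 0 -1; 0 0 0 0 0 0 -1'
```

```text
time: 15.5
tcp_pos: [0.5668, -0.1909, 0.0898]
eef_rot: [[0.003, -0.062, 0.998], [-0.001, 0.998, 0.062], [-1.0, -0.001, 0.002]]
ft_force: [0.3, 0.0, -2.0]
gripper_width: 0.508
time: 15.9
tcp_pos: [0.5657, -0.1905, 0.0863]
eef_rot: [[0.0, -0.062, 0.998], [-0.0, 0.998, 0.062], [-1.0, -0.0, 0.0]]
ft_force: [-0.0, 0.5, -1.9]
gripper_width: 0.507
```

```bash
python3 -m handwheel '0 0 0 1 0 0 -1; 0 0 0 1 0 0 -1; 0 0 0 0 0 0 -1; 0 0 0 0 0 0 -1'
```

```text
time: 16.3
tcp_pos: [0.5659, -0.1908, 0.0854]
eef_rot: [[0.001, -0.062, 0.998], [-0.001, 0.998, 0.062], [-1.0, -0.001, 0.001]]
ft_force: [-3.1, 0.3, 5.0]
gripper_width: 0.506
```

```bash
python3 -m handwheel '0 0 0 0 0 0 0.4; 0 0 0 0 0 0 0.4; 0 0 0 0 0 0 0.4; 0 0 0 0 0 0 0.4; 0 0 0 -20 0 0 0.4; 0 0 0 -40 0 0 0.4; 0 0 0 -40 0 0 0.4; 0 0 0 -25 0 0 0.4; 0 0 0 0 27 6 1; 0 0 0 0 40 8 1'; python3 -m handwheel '0 0 0 0 40 8 1; 0 0 0 0 40 8 1; 0 0 0 0 40 8 1; 0 0 0 0 40 8 1; 0 0 0 0 40 8 1; 0 0 0 0 40 6 1; 0 0 0 0 0 0 1; 0 0 0 0 0 0 1; 0 0 0 0 0 0 1'
python3 - <<'E'
from h import *
from station import read_state
s=read_state()
im=optics.snapshot('wrist');cv2.imwrite('pics/w3.png',im[:,:,::-1])
np.savez('w3.npz',im=im,p=s['tcp_pos'],R=s['eef_rot'])
E
```

```text
time: 17.3
tcp_pos: [0.5765, -0.1241, 0.2105]
eef_rot: [[0.003, -0.058, 0.998], [-0.001, 0.998, 0.058], [-1.0, -0.002, 0.003]]
ft_force: [0.6, 0.6, -0.3]
gripper_width: 0.993
time: 18.2
tcp_pos: [0.6064, 0.1188, 0.2091]
eef_rot: [[-0.0, -0.061, 0.998], [-0.0, 0.998, 0.061], [-1.0, -0.0, -0.0]]
ft_force: [-1.0, 0.6, -0.8]
gripper_width: 0.999
```

View pics/w3.png

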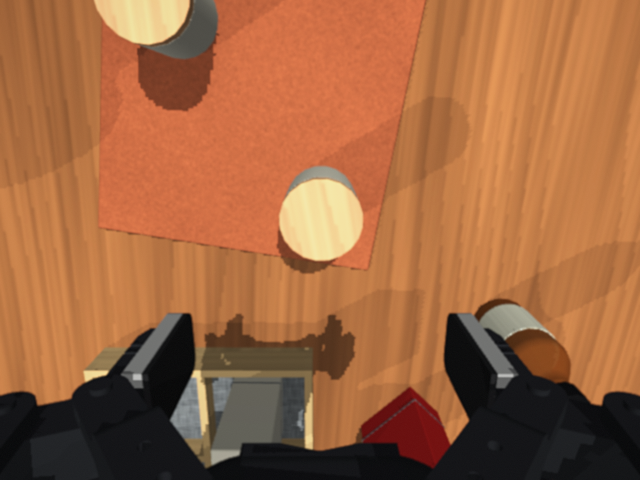

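The candle is centred under the gripper, with its top at (321,220). The spare candle on the left stays put. I'll grasp now.

```bash
python3 -m handwheel '0 0 0 30 0 0 1; 0 0 0 40 0 0 1; 0 0 0 40 0 0 1; 0 0 0 30 0 0 1; 0 0 0 20 0 0 1; 0 0 0 0 0 0 1; 0 0 0 0 0 0 -1; 0 0 0 0 0 0 -1; 0 0 0 0 0 0 -1; 0 0 0 0 0 0 -1' 40; python3 -m handwheel '0 0 0 0 0 0 -1; 0 0 0 0 0 0 -1; 0 0 0 0 0 0 -1'; python3 -m handwheel '0 0 0 -30 0 0 -1; 0 0 0 -40 0 0 -1; 0 0 0 -40 0 0 -1; 0 0 0 -40 0 0 -1; 0 0 0 0 0 0 -1; 0 0 0 0 0 0 -1'
```

```text
time: 19.25
tcp_pos: [0.608, 0.1192, 0.0515]
eef_rot: [[0.003, -0.062, 0.998], [-0.001, 0.998, 0.062], [-1.0, -0.001, 0.003]]
ft_force: [-2.6, -1.3, 7.4]
gripper_width: 0.671
time: 19.55
tcp_pos: [0.608, 0.1193, 0.0515]
eef_rot: [[0.003, -0.062, 0.998], [-0.001, 0.998, 0.062], [-1.0, -0.001, 0.003]]
ft_force: [-2.0, -1.9, 6.2]
gripper_width: 0.667
time: 20.15
tcp_pos: [0.6071, 0.1197, 0.2002]
eef_rot: [[0.002, -0.062, 0.998], [0.0, 0.998, 0.062], [-1.0, 0.0, 0.002]]
ft_force: [-0.2, -0.7, -4.2]
gripper_width: 0.668
```

```bash
python3 -m handwheel '0 0 0 0 -20 -16 -1; 0 0 0 0 -31 -24 -1; 0 0 0 0 -31 -24 -1; 0 0 0 0 -31 -24 -1; 0 0 0 0 -31 -24 -1; 0 0 0 0 -31 -25 -1; 0 0 0 0 -20 -16 -1; 0 0 0 0 -12 -9 -1; 0 0 0 0 0 0 -1; 0 0 0 0 0 0 -1'; python3 -m handwheel '0 0 0 30 0 0 -1; 0 0 0 30 0 0 -1; 0 0 0 20 0 0 -1; 0 0 0 0 0 0 -1; 0 0 0 0 0 0 -1'
```

```text
time: 21.15
tcp_pos: [0.4568, -0.0965, 0.198]
eef_rot: [[-0.002, -0.061, 0.998], [0.001, 0.998, 0.061], [-1.0, 0.002, -0.002]]
ft_force: [-0.3, 0.8, -4.4]
gripper_width: 0.67
time: 21.65
tcp_pos: [0.4577, -0.0962, 0.119]
eef_rot: [[-0.001, -0.063, 0.998], [0.001, 0.998, 0.063], [-1.0, 0.001, -0.001]]
ft_force: [0.2, -0.3, -4.5]
gripper_width: 0.669
```

```bash
python3 -m handwheel '0 0 0 30 0 1 -1; 0 0 0 20 0 0 -1; 0 0 0 5 0 0 -1; 0 0 0 0 0 0 -1; 0 0 0 0 0 0 -1'; python3 -m handwheel '0 0 0 2 0 0 -1; 0 0 0 1 0 0 -1; 0 0 0 0 0 0 -1; 0 0 0 0 0 0 -1'
```

```text
time: 22.15
tcp_pos: [0.4599, -0.0973, 0.0656]
eef_rot: [[0.002, -0.062, 0.998], [-0.001, 0.998, 0.062], [-1.0, -0.001, 0.002]]
ft_force: [0.2, 0.1, -4.1]
gripper_width: 0.67
time: 22.55
tcp_pos: [0.4588, -0.097, 0.0615]
eef_rot: [[0.0, -0.062, 0.998], [-0.0, 0.998, 0.062], [-1.0, -0.0, 0.0]]
ft_force: [-0.3, 0.0, -4.5]
gripper_width: 0.67
```

```bash
python3 -m handwheel '0 0 0 1 0 0 -1; 0 0 0 1 0 0 -1; 0 0 0 0 0 0 -1; 0 0 0 0 0 0 -1'
```

```text
time: 22.95
tcp_pos: [0.4588, -0.0971, 0.0597]
eef_rot: [[0.0, -0.062, 0.998], [-0.0, 0.998, 0.062], [-1.0, -0.0, 0.0]]
ft_force: [-1.7, -0.3, 3.3]
gripper_width: 0.669
```

```bash
python3 -m handwheel '0 0 0 0 0 0 0.8; 0 0 0 0 0 0 0.8; 0 0 0 0 0 0 0.8; 0 0 0 0 0 0 0.8; 0 0 0 -20 0 0 0.8; 0 0 0 -40 0 0 0.8; 0 0 0 -40 0 0 0.8; 0 0 0 -40 0 0 0.8; 0 0 0 -40 0 0 0.8; 0 0 0 -20 0 0 0.8'; python3 -m handwheel '0 0 0 0 -35 18 0.8; 0 0 0 0 -35 18 0.8; 0 0 0 0 -26 14 0.8; 0 0 0 0 0 0 0.8; 0 0 0 0 0 0 0.8; 0 0 0 0 0 0 0.8; 0 0 0 0 0 0 0.8'
python3 - <<'E'
from h import *
from station import models,read_state
s=read_state()
for c in ['wrist','scene','side']:
    im=optics.snapshot(c);cv2.imwrite(f'pics/{c}_f.png',im[:,:,::-1])
    for t in ['candle_x','carton_x']:
        print(c,t,[(np.round(d['xyz'],3).tolist(),round(d['p'],2)) for d in models.pinpoint(c,t)])
    if c=='wrist':
        m=(im.min(2)>150).astype(np.uint8)*0+((im.max(2).astype(int)-im.min(2)<25)&(im.min(2)>195)).astype(np.uint8)
        n,L,st,ce=cv2.connectedComponentsWithStats(m)
        for i in range(1,n):
            if st[i,4]>1500:
                w=plane('wrist',np.argwhere(L==i)[:,::-1],.117,s['tcp_pos'],np.array(s['eef_rot']))
                print(ce[i],cv2.minAreaRect((w*1000).astype(np.float32)))
E
```

```text
time: 23.95
tcp_pos: [0.46, -0.0974, 0.2629]
eef_rot: [[0.005, -0.062, 0.998], [-0.002, 0.998, 0.062], [-1.0, -0.002, 0.005]]
ft_force: [-0.1, -0.3, -0.1]
gripper_width: 0.899
time: 24.65
tcp_pos: [0.514, -0.1887, 0.2594]
eef_rot: [[-0.0, -0.063, 0.998], [0.0, 0.998, 0.063], [-1.0, 0.0, -0.0]]
ft_force: [-0.3, 0.5, 0.9]
gripper_width: 0.9
wrist candle_x [([0.45, -0.094, 0.011], 0.92)]
wrist carton_x [([0.572, -0.294, 0.014], 0.64), ([0.569, -0.194, 0.013], 0.61), ([0.56, -0.09, 0.014], 0.4)]
[395.0769774   71.18121469] ((558.6694946289062, -87.50736999511719), (44.20567321777344, 68.92501831054688), 2.4344685077667236)
[387.32245055 220.6089879 ] ((564.7767944335938, -191.5585479736328), (44.215579986572266, 68.12583923339844), 3.4705185890197754)
[383.963069   338.62324649] ((570.6941528320312, -292.5782775878906), (43.43709945678711, 68.7302017211914), 4.678953647613525)
scene candle_x [([0.458, -0.098, 0.01], 0.94), ([0.484, 0.259, 0.005], 0.56)]
scene carton_x [([0.569, -0.289, 0.011], 0.87), ([0.567, -0.19, 0.013], 0.82), ([0.459, -0.193, 0.014], 0.22), ([0.456, -0.1, 0.01], 0.18)]
side candle_x [([0.458, -0.092, 0.017], 0.75), ([0.485, 0.256, 0.002], 0.67), ([0.475, -0.292, 0.013], 0.44)]
side carton_x [([0.572, -0.292, 0.012], 0.76), ([0.568, -0.189, 0.012], 0.67), ([0.786, 0.003, 0.002], 0.52)]
```

View pics/wrist_f.png

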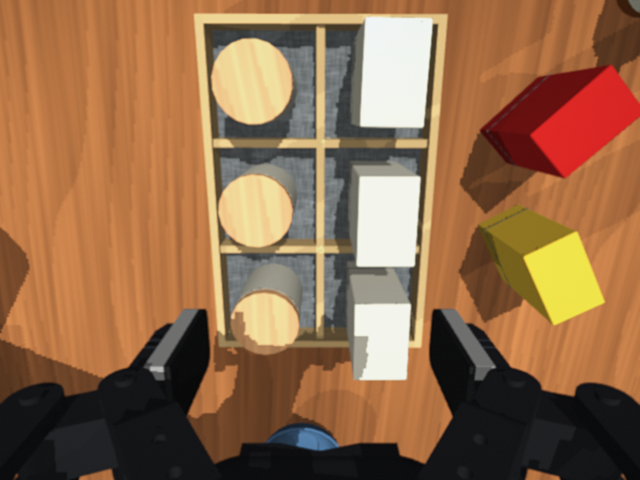

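View pics/scene_f.png

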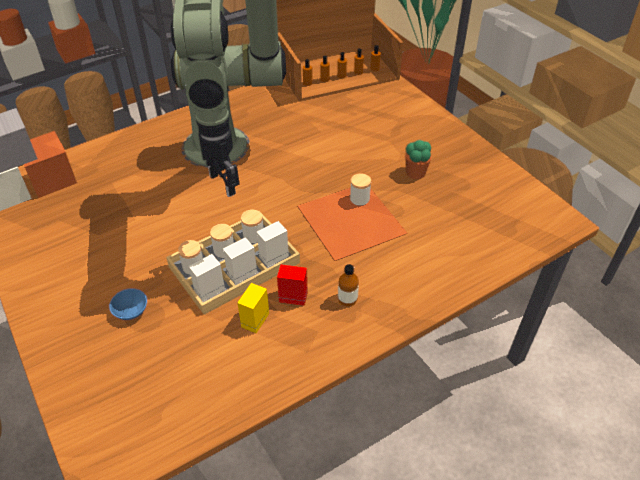

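The wrist view shows all six cells filled: candles at (252,81), (256,210) and (266,322), cartons at (395,71), (387,220) and (384,339). They stand upright and the cartons are square to the tray. The scene view shows the spare candle still at (361,189), and the bystanders and decoys have not moved. The gripper is clear, so I'm handing in.

```bash
python3 -c "
from station import job
print(job.finish_job())"
```

```text
the job is handed in; nothing more can be done
None
```

I filled all three empty compartments and handed the job in at about 25 s of the 67 s allowed. The system gives no verdict.

- **What moved:** both spare white cartons went into the two gaps in the carton row. The candle from mat position (0.606, 0.119) went into the gap in the candle row. Each was lowered until the wrist force showed floor contact before release.
- **Cartons:** in the last wrist picture, the two added cartons lie at 3.5° and 4.7°, against 3.7° for the tray, and within about 3 mm of their cell centres.
- **Heights:** the network estimates put the added products' bases at 10–17 mm, against the 12 mm floor and a 6–18 mm limit, so those readings are noisy. The candle's 17 mm from the side camera is the outlier. The other two cameras gave 10–11 mm.
- **Left alone:** the unneeded candle reads within 4 mm of its start. Products already in the tray, the bottle, plant, dish and the red and yellow cartons look unmoved in the final pictures.
- **Disagreements:** the wrist network put the placed candle about 8 mm off in x (0.450), while the other cameras and the arm's own position gave 0.458–0.459. It also missed some known objects, and the side and scene networks reported a few false low-confidence ones. The pictures settled these.

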